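# Bring the chocolate case from defrost to day running

## Robot

A 6-joint arm with a two-finger parallel gripper is mounted at the origin on the work surface. World frame = base frame: x ahead of the robot, y to its left, z up, the work surface at z = 0. Lengths are in m, angles in rad, forces in N, time in s.
With the tool pointing down it reaches from about 0.425 to 0.95 m from the base axis. Payload 3.5 kg.
Tool frame: the origin (TCP) lies on the mounting face of the last link; the fingertips stand 173 mm ahead of it and the grasp point (between the pads) lies 155 mm ahead of it; z points along the fingers, x is the direction in which the jaws open and shut, and the axes are right-handed (so a half turn about z gives the same grasp; the last joint's range is limited). The gripper opens to 85 mm and grips with 20 to 120 N. Pads are 22 mm wide; open, the fingers measure 114 mm over their backs; the gripper's body (76 mm by 85 mm) begins 54 mm behind the grasp point. The pads swing forward as they close: fully open they stand 13 mm farther back than shut.
Start: joints at [-1.453, 0.286, 1.577, -0, 1.279, -0.15], TCP at [0.179, -0.651, 0.405] pointing down, gripper open.
Joint ranges: [-2.77, 2.77], [-0.9, 2.22], [0.21, 2.48], [-1.53, 4.67], [0.24, 2.81], [-2.84, 2.84]. Speed limits (rad/s): [2.79, 2.79, 3.14, 3.14, 3.14, 3.14].

## Interface

Orientations are given as a unit quaternion [x, y, z, w].
In Python, from plant import get_state, read_camera, sign_off gives the robot as it stands.
- The arm moves only by the shell command python3 -m jog 'ROWS' [FORCE]. ROWS is JSON, a list of rows, each an object of numbers: "grip": the closure, from 0 (fully open) to 1 (shut); "x", "y", "z": the shift along the tool's x, y, z in mm; "rx", "ry", "rz": the turn, a rotation vector about the tool's x, y, z in degrees. A call has 1 to 8 rows; each row shifts and turns the commanded pose from where the row before left it, along the tool's axes as they then stand; what a row does not reach is not made up. A row lasts 1/12 s, in which the tool goes at most 41.7 mm and 7.16 degrees, less where a joint would pass 70% of its speed; a pose out of reach is approached as far as the arm can. A call with a gripper value outside its range is refused whole. The fingers move at their own pace and stop on an object; FORCE is the grip in N (left out, the last holds). Time passes only in rows, so rows that do not move let the fingers close. It gives the time, the measured TCP pose, the force and the opening at its end, in the units of the state.
- get_state(): the state, without advancing time (a new reading comes with each control period).
- read_camera(name): name is "scene" or "side" or "wrist"; returns a dict with "frame" (384x512x3 uint8, red, green, blue), "intrinsics" (3x3 intrinsics, pixels), "k1" (the pictures are not rectified: a ray, as slopes to the right and down, at radius r is drawn at 1 + k1 r^2 times it, then the intrinsics apply), "R" (3x3) and "t" (3): a world point X has camera coordinates R X + t. Camera axes: x right, y down, z forward; pixel columns grow to the right and rows downward; lengths in m; the calibration is good to about 2 mm. A picture is of the moment at which its call begins. There is no depth.
- sign_off(): hands the job in, once; it reports no verdict.
The state is a dict: "time": time; "qpos": joint angles; "dq": joint speeds; "joint_efforts": joint torques, N m; "eef_pos": TCP position; "tcp_rot": TCP orientation; "contact_force": force on the tool from outside, world axes, zero at the start; "wrist_torque": the same for the moment, N m; "opening": opening from 0.0 (shut) to 1.0 (fully open).
Only numpy, scipy, OpenCV 4.12 (cv2) and the standard library are available. Lean on these libraries where they do the work, as an engineer would, in place of code of your own. Each camera call takes 0.05 s, during which the arm holds its last target.

## Task

The chocolate display case has stood on defrost overnight; bring it back to day running at its switch box. Press the orange defrost rocker fully over to off, then the blue cooling rocker fully over to on, then the yellow lights rocker fully over to on, in that order (the end of each rocker with the white dot is its on end). Leave the red alarm rocker on as it is, and do not lift or shift the trays of chocolates, the gift box or the jar.

Things in the scene. Friction and masses are not known exactly. Their poses are not given: they have to be found in the camera images.
- switch_box: low grey switch box, dark top plate, 120 mm (its x) by 280 (its y) by 40 high, fixed to the counter; origin at the centre of its underside, z up. Four rockers (orange, blue, yellow, red) sit along its y axis at -90, -30, 30 and 90 mm; their order changes, as do the box's place and yaw (within 0.4 rad). A rocker's on end is the one towards the box's +x, away from the robot.
- defrost (a joint): tilt in rad of the orange defrost rocker: +0.16 is fully on (dotted end down), -0.16 fully off (plain end down), both against firm stops; starts on (between 0.13 and 0.16). It has no spring: it is a stiff paddle that stays where it is left, and moves at about 2 N pressed at its end and 4 to 5 N pressed 14 mm from its pivot.
- defrost_on_end (a point): point on the top face of the orange defrost rocker near its on end, 26 mm from the pivot; 60 mm above the counter when fully off, 52 mm when fully on. A white dot in a black ring, 13 mm across, 22 mm from the pivot, marks this end. Axes: x along the paddle from off end to on end, z out of its face.
- defrost_off_end (a point): the matching point near the plain (off) end of the orange defrost rocker, 26 mm from the pivot; 60 mm above the counter when fully on, 52 mm when fully off. The paddle is 68 mm long (along the box's x), 34 wide, 8 thick, its pivot across the middle 52 mm above the counter; the black frame around it is 80 by 48 mm, its top 46 mm above the counter.
- cooling (a joint): tilt in rad of the blue cooling rocker: +0.16 is fully on (dotted end down), -0.16 fully off (plain end down), both against firm stops; starts off (between -0.16 and -0.13). It has no spring: it is a stiff paddle that stays where it is left, and moves at about 2 N pressed at its end and 4 to 5 N pressed 14 mm from its pivot.
- cooling_on_end (a point): point on the top face of the blue cooling rocker near its on end, 26 mm from the pivot; 60 mm above the counter when fully off, 52 mm when fully on. A white dot in a black ring, 13 mm across, 22 mm from the pivot, marks this end. Axes: x along the paddle from off end to on end, z out of its face.
- cooling_off_end (a point): the matching point near the plain (off) end of the blue cooling rocker, 26 mm from the pivot; 60 mm above the counter when fully on, 52 mm when fully off. The paddle is 68 mm long (along the box's x), 34 wide, 8 thick, its pivot across the middle 52 mm above the counter; the black frame around it is 80 by 48 mm, its top 46 mm above the counter.
- lights (a joint): tilt in rad of the yellow lights rocker: +0.16 is fully on (dotted end down), -0.16 fully off (plain end down), both against firm stops; starts off (between -0.16 and -0.13). It has no spring: it is a stiff paddle that stays where it is left, and moves at about 2 N pressed at its end and 4 to 5 N pressed 14 mm from its pivot.
- lights_on_end (a point): point on the top face of the yellow lights rocker near its on end, 26 mm from the pivot; 60 mm above the counter when fully off, 52 mm when fully on. A white dot in a black ring, 13 mm across, 22 mm from the pivot, marks this end. Axes: x along the paddle from off end to on end, z out of its face.
- lights_off_end (a point): the matching point near the plain (off) end of the yellow lights rocker, 26 mm from the pivot; 60 mm above the counter when fully on, 52 mm when fully off. The paddle is 68 mm long (along the box's x), 34 wide, 8 thick, its pivot across the middle 52 mm above the counter; the black frame around it is 80 by 48 mm, its top 46 mm above the counter.
- alarm (a joint): tilt in rad of the red alarm rocker: +0.16 is fully on (dotted end down), -0.16 fully off (plain end down), both against firm stops; starts on (between 0.13 and 0.16) and is to stay on. It has no spring: it is a stiff paddle that stays where it is left, and moves at about 2 N pressed at its end and 4 to 5 N pressed 14 mm from its pivot.
- alarm_on_end (a point): point on the top face of the red alarm rocker near its on end, 26 mm from the pivot; 60 mm above the counter when fully off, 52 mm when fully on. A white dot in a black ring, 13 mm across, 22 mm from the pivot, marks this end. Axes: x along the paddle from off end to on end, z out of its face.
- alarm_off_end (a point): the matching point near the plain (off) end of the red alarm rocker, 26 mm from the pivot; 60 mm above the counter when fully on, 52 mm when fully off. The paddle is 68 mm long (along the box's x), 34 wide, 8 thick, its pivot across the middle 52 mm above the counter; the black frame around it is 80 by 48 mm, its top 46 mm above the counter.
- plum_tray: loose clear tray of twelve plum-coloured pralines, 150 by 110 mm, 24 mm high; stands beside the +y end of the switch box, not to be moved. Origin at the centre of its underside.
- truffle_tray: loose clear tray of twelve pale round truffles, 150 by 110 mm, 29 mm high; stands beside the -y end of the switch box, not to be moved. Origin at the centre of its underside.
- gift_box: loose brown gift box with brass-coloured bands, 74 by 74 mm, 51 mm high; stands beyond the switch box, not to be moved. Origin at the centre of its underside.
- jar: loose amber glass jar with a brass cap, 60 mm across, 85 mm high; stands beyond the switch box, not to be moved. Origin at the centre of its underside.

How it is judged:
By the outcome, as a careful person would: the job done as asked, in the order asked, and still so for the second after the job is handed in, with the robot touching nothing.
It also fails if it takes over 37 s, if anything falls off the work surface, if the arm or the gripper's body presses on something with over 40 N, if the wrist force passes 120 N, or if a joint passes its speed limit or range.

## Working session

There is one attempt and no reset: what is moved stays moved. The work goes in short steps, Python scripts to look and compute and a shell command to move; the robot and the scene stay as the last step left them, time stands still between calls to the robot, and variables do not carry over. Pictures are saved under pics/ and viewed, and the job is handed in when it is done.

```bash
ls; mkdir -p pics
cat > h.py <<'E'
import numpy as np,cv2
from plant import get_state, read_camera
def ray(c,px):
    K=np.array(c["intrinsics"]);k=c["k1"]
    d=np.linalg.solve(K,[px[0],px[1],1.0])[:2];u=d.copy()
    for _ in range(30): u=d/(1+k*(u@u))
    R=np.array(c["R"]);t=np.array(c["t"])
    return -R.T@t, R.T@np.array([u[0],u[1],1.0])
def onplane(c,px,z):
    o,d=ray(c,px); return o+d*(z-o[2])/d[2]
def tri(c1,p1,c2,p2):
    o1,d1=ray(c1,p1);o2,d2=ray(c2,p2)
    A=np.stack([d1,-d2],1);s=np.linalg.lstsq(A,o2-o1,rcond=None)[0]
    a=o1+d1*s[0];b=o2+d2*s[1];return (a+b)/2,np.linalg.norm(a-b)
def proj(c,X):
    p=np.array(c["R"])@X+np.array(c["t"]);u=p[:2]/p[2];u=u*(1+c["k1"]*(u@u))
    return (np.array(c["intrinsics"])@[u[0],u[1],1])[:2]
def save(c,n): cv2.imwrite(f"pics/{n}.png",cv2.cvtColor(np.array(c["frame"]),cv2.COLOR_RGB2BGR))
E
python3 - <<'E'
from h import *
import pickle
print(get_state())
for n in ["scene","side","wrist"]:
    c=read_camera(n);save(c,n+"0");pickle.dump(c,open(n+"0.pkl","wb"));print(n,-np.array(c["R"]).T@c["t"],c["k1"])
E
```

```text
pics
{'time': 0.0, 'qpos': array([-1.45300197e+00,  2.87186143e-01,  1.57814434e+00,  9.46661071e-06,
        1.27860604e+00, -1.50004891e-01]), 'dq': array([ 1.30409418e-03, -2.44727691e-04, -1.35727941e-04, -9.07588663e-05,
       -6.62814802e-04, -6.96014930e-04]), 'joint_efforts': array([-3.38397820e-05, -4.05977654e+01, -2.92628145e+01, -9.49890637e-05,
        5.81375265e-03,  2.01664371e-06]), 'eef_pos': array([ 0.17860878, -0.65068921,  0.40335073]), 'tcp_rot': array([ 0.79517463, -0.60637936, -0.00081198, -0.00084507]), 'contact_force': array([-0.47500531, -0.04800515,  0.31915679]), 'wrist_torque': array([-0.01614286, -0.02283134, -0.00995712]), 'opening': 0.9997623209699137}
scene [1.10977656 0.30433157 0.84629606] -0.027221587925277686
side [0.36970864 0.74831135 0.7534112 ] -0.15580542449323043
wrist [ 0.25349421 -0.63070911  0.37281794] 0.016352796979756234
```

View pics/scene0.png

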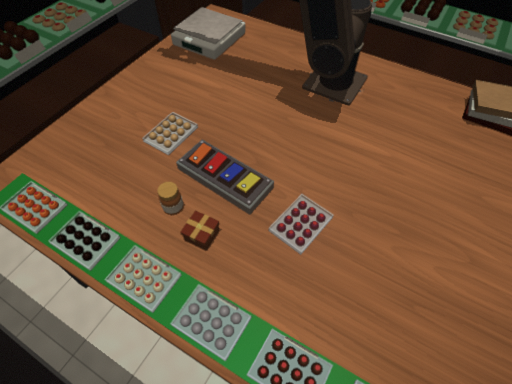

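View pics/side0.png

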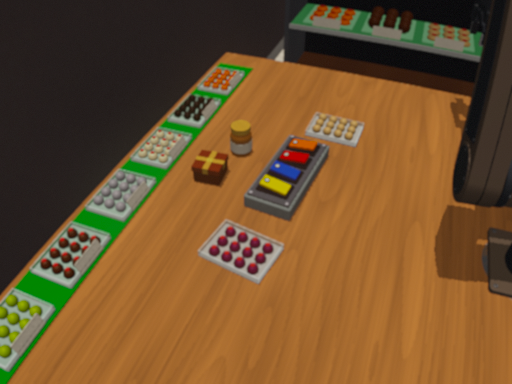

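View pics/wrist0.png

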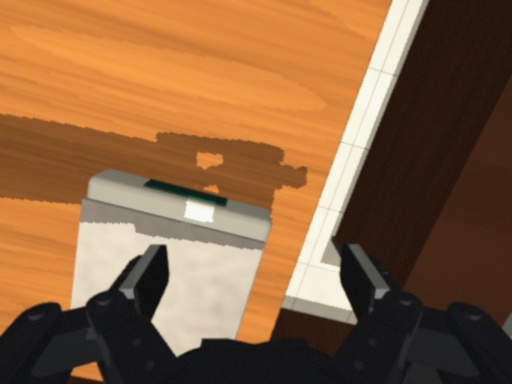

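Scene view: rockers orange (202,153), red (216,163), blue (232,173), yellow (249,183); the side view shows the same order. I'll measure them now.

```bash
cat > m.py <<'E'
from h import *
import pickle
cs=[pickle.load(open(n+"0.pkl","rb")) for n in("scene","side")]
boi=[(170,130,285,220),(240,125,335,220)]
def cen(c,box,col):
    f=np.array(c["frame"]);h=cv2.cvtColor(f,cv2.COLOR_RGB2HSV).astype(int)
    H,S,V=h[...,0],h[...,1],h[...,2]
    m={"orange":(H>=6)&(H<=14)&(V>190),"red":((H<=3)|(H>=176))&(V>120),"blue":(H>105)&(H<130)&(V>80),"yellow":(H>24)&(H<34)&(V>120)}[col]&(S>170)
    z=np.zeros_like(m);x0,y0,x1,y1=box;z[y0:y1,x0:x1]=1;m=(m&z).astype(np.uint8)
    n,l,s,ce=cv2.connectedComponentsWithStats(m)
    i=1+np.argmax(s[1:,4]);m=(l==i).astype(np.uint8)
    k=max(cv2.findContours(m,cv2.RETR_EXTERNAL,cv2.CHAIN_APPROX_NONE)[0],key=cv2.contourArea)
    hull=cv2.convexHull(k);M=cv2.moments(hull);return np.array([M["m10"]/M["m00"],M["m01"]/M["m00"]]),s[i,4]
if __name__=="__main__":
  for col in("orange","red","blue","yellow"):
    ps=[cen(c,b,col) for c,b in zip(cs,boi)]
    X,e=tri(cs[0],ps[0][0],cs[1],ps[1][0])
    print(col,[(p.round(1),a) for p,a in ps],X.round(4),round(e,4),[onplane(c,p[0],.054)[:2].round(4) for c,p in zip(cs,ps)])
  for c,n in zip(cs,"ab"):
    x0,y0,x1,y1=boi["ab".index(n)]
    cv2.imwrite(f"pics/z{n}.png",cv2.resize(cv2.cvtColor(np.array(c["frame"])[y0:y1,x0:x1],cv2.COLOR_RGB2BGR),None,fx=5.5,fy=5.5,interpolation=cv2.INTER_CUBIC))
E
python3 m.py
```

```text
Traceback (most recent call last):
  File "m.py", line 16, in <module>
    ps=[cen(c,b,col) for c,b in zip(cs,boi)]
        ~~~^^^^^^^^^
  File "m.py", line 11, in cen
    i=1+np.argmax(s[1:,4]);m=(l==i).astype(np.uint8)
        ~~~~~~~~~^^^^^^^^^
ValueError: attempt to get argmax of an empty sequence
```

```bash
python3 - <<'E'
import pickle,cv2,numpy as np
for n,P in(("scene",[(202,153),(216,163),(232,173),(249,183)]),("side",[(304,145),(294,157),(287,171),(275,185)])):
    c=pickle.load(open(n+"0.pkl","rb"));h=cv2.cvtColor(np.array(c["frame"]),cv2.COLOR_RGB2HSV)
    print([h[y-1,x].tolist() for x,y in P],h[180,340])
E
sed -i 's/(H>=6)&(H<=14)&(V>190)/(H>=5)\&(H<=12)\&(V>150)/' m.py; python3 m.py
```

```text
[[10, 198, 174], [1, 202, 160], [116, 170, 132], [27, 168, 176]] [ 12 152 136]
[[14, 255, 198], [0, 255, 181], [112, 207, 165], [28, 255, 194]] [ 15 182 167]
orange [(array([199.8, 152.8]), np.int32(173)), (array([293.5, 140.6]), np.int32(9))] [ 0.6062 -0.1754  0.077 ] 0.0106 [array([ 0.5864, -0.1953]), array([ 0.6153, -0.1985])]
red [(array([215.1, 162. ]), np.int32(193)), (array([294.4, 155.9]), np.int32(224))] [ 0.5935 -0.1347  0.0549] 0.0007 [array([ 0.5926, -0.1355]), array([ 0.5938, -0.1354])]
blue [(array([231.1, 171.6]), np.int32(97)), (array([285. , 169.7]), np.int32(241))] [ 0.5994 -0.0749  0.0544] 0.0013 [array([ 0.5986, -0.0757]), array([ 0.5997, -0.0744])]
yellow [(array([241.7, 187.3]), np.int32(12)), (array([275.1, 184.1]), np.int32(321))] [ 0.6138 -0.0329  0.0327] 0.009 [array([ 0.6305, -0.0201]), array([ 0.6053, -0.0154])]
```

```bash
sed -i 's/(H>=5)&(H<=12)&(V>150)/(H>=5)\&(H<=15)\&(V>120)/; s/&(S>170)/\&(S>(140 if col!="orange" else 190))/; s/(V>80)/(V>60)/' m.py; python3 m.py
```

```text
orange [(array([199.7, 153.2]), np.int32(174)), (array([302.9, 143.8]), np.int32(199))] [ 0.588  -0.1945  0.0536] 0.0008 [array([ 0.5879, -0.1947]), array([ 0.5879, -0.1934])]
red [(array([215.1, 162. ]), np.int32(198)), (array([294.4, 155.9]), np.int32(228))] [ 0.5935 -0.1347  0.055 ] 0.0007 [array([ 0.5926, -0.1357]), array([ 0.594 , -0.1355])]
blue [(array([231. , 171.7]), np.int32(180)), (array([285.1, 169.8]), np.int32(287))] [ 0.5992 -0.0756  0.0534] 0.0012 [array([ 0.5991, -0.0758]), array([ 0.5992, -0.0741])]
yellow [(array([247.7, 181.5]), np.int32(187)), (array([275. , 183.9]), np.int32(331))] [ 0.6053 -0.0156  0.0546] 0.0008 [array([ 0.6046, -0.0162]), array([ 0.6056, -0.0157])]
```

View pics/za.png

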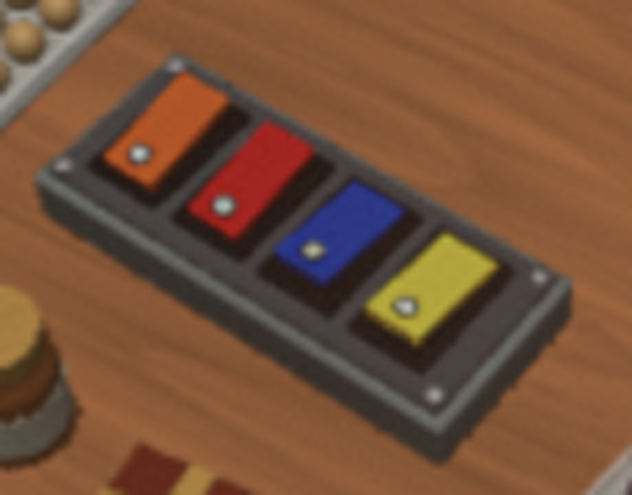

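View pics/zb.png

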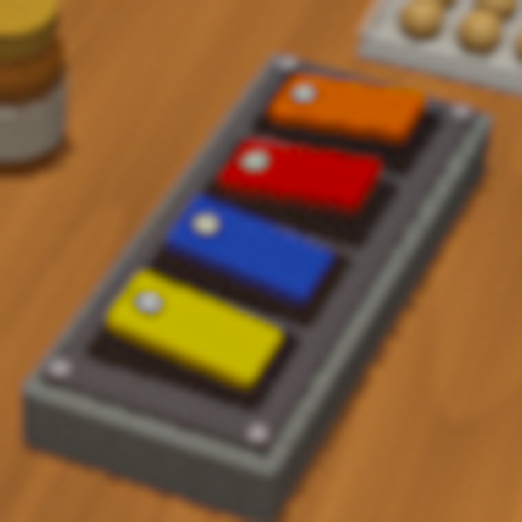

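The views agree to about 1 mm: the rocker faces are at z≈54 mm and box yaw is about -0.096. I'll shut the gripper, square it to the box and hover over the orange off end.

```bash
cat > go.py <<'E'
import sys
from h import *
from scipy.spatial.transform import Rotation as Ro
P={"orange":[.588,-.1945],"red":[.5935,-.1347],"blue":[.5992,-.0752],"yellow":[.6053,-.0157]}
A=np.array(list(P.values()));u=(A[3]-A[0]);u/=np.linalg.norm(u)
C=A.mean(0);ux=np.array([u[1],-u[0]])
def tgt(col,d): 
    i=list(P).index(col);return C+u*(-.09+.06*i)+ux*d/1000
def delta(col,d,z):
    s=get_state();R=Ro.from_quat(s["tcp_rot"]);M=R.as_matrix()
    tip=s["eef_pos"]+M[:,2]*.173
    W=np.array([*tgt(col,float(d)),float(z)/1000])
    T=np.stack([[-u[0],-u[1],0],[-ux[0],-ux[1],0],[0,0,-1]],1)
    if np.linalg.det(T)<0: T[:,1]*=-1
    rv=(R.inv()*Ro.from_matrix(T)).as_rotvec(degrees=True)
    # position shift expressed with TCP target, in present axes and in final axes
    D=W-T[:,2]*.173-s["eef_pos"]
    print("t",round(s["time"],2),"tip",(tip*1000).round(1),"target",(W*1000).round(1),"F",s["contact_force"].round(1),"open",round(s["opening"],2))
    print("rot deg",rv.round(2),"shift now-axes",(M.T@D*1000).round(1),"final-axes",(T.T@D*1000).round(1),"q",s["qpos"].round(2))
if __name__=="__main__": print("ux",ux.round(4)); delta(*sys.argv[1:])
E
python3 go.py orange -26 100
```

```text
ux [ 0.9954 -0.0963]
t 0.15 tip [ 178.6 -650.4  230.6] target [ 562.  -192.1  100. ] F [ 0.7  0.3 -0.4] open 1.0
rot deg [ 0.    0.11 20.87] shift now-axes [-340.6 -491.   131.4] final-axes [-493.4 -337.4  130.6] q [-1.45  0.29  1.58  0.    1.28 -0.15]
```

```bash
python3 -m jog '[{"grip":1,"rz":6.96},{"grip":1,"rz":6.96},{"grip":1,"rz":6.95},{"grip":1,"x":-29,"y":-20},{"grip":1,"x":-29,"y":-20},{"grip":1,"x":-29,"y":-20},{"grip":1,"x":-29,"y":-20},{"grip":1,"x":-29,"y":-20}]' 40; python3 -m jog '[{"grip":1,"x":-29,"y":-20},{"grip":1,"x":-29,"y":-20},{"grip":1,"x":-29,"y":-20},{"grip":1,"x":-29,"y":-20},{"grip":1,"x":-29,"y":-20},{"grip":1,"x":-29,"y":-20},{"grip":1,"x":-29,"y":-20},{"grip":1,"x":-29,"y":-20}]'; python3 go.py orange -26 100
```

```text
ux [ 0.9954 -0.0963]
t 0.15 tip [ 178.6 -650.4  230.6] target [ 562.  -192.1  100. ] F [ 0.7  0.3 -0.4] open 1.0
rot deg [ 0.    0.11 20.87] shift now-axes [-340.6 -491.   131.4] final-axes [-493.4 -337.4  130.6] q [-1.45  0.29  1.58  0.    1.28 -0.15]$[0]: bad value
$[0]: bad value
```

```bash
python3 -m jog '[{"grip":1,"x":0,"y":0,"z":0,"rx":0,"ry":0,"rz":6.96},{"grip":1,"x":0,"y":0,"z":0,"rx":0,"ry":0,"rz":6.96},{"grip":1,"x":0,"y":0,"z":0,"rx":0,"ry":0,"rz":6.95}]' 40; python3 go.py orange -26 100
```

```text
time: 0.4
eef_pos: [0.1786, -0.6508, 0.4041]
tcp_rot: [-0.67, 0.742, 0.0, 0.0]
contact_force: [-0.9, 0.5, -0.0]
opening: 0.605
ux [ 0.9954 -0.0963]
t 0.4 tip [ 178.6 -650.6  231.1] target [ 562.  -192.1  100. ] F [-0.9  0.5 -0. ] open 0.61
rot deg [ 0.01  0.06 -0.35] shift now-axes [-495.4 -334.4  131.5] final-axes [-493.5 -337.4  131.1] q [-1.45  0.29  1.58  0.    1.28  0.22]
```

All seven keys are needed in every row. Now the traverse.

```bash
python3 -m jog '[{"grip":1,"x":-29,"y":-20,"z":0,"rx":0,"ry":0,"rz":0},{"grip":1,"x":-29,"y":-20,"z":0,"rx":0,"ry":0,"rz":0},{"grip":1,"x":-29,"y":-20,"z":0,"rx":0,"ry":0,"rz":0},{"grip":1,"x":-29,"y":-20,"z":0,"rx":0,"ry":0,"rz":0},{"grip":1,"x":-29,"y":-20,"z":0,"rx":0,"ry":0,"rz":0},{"grip":1,"x":-29,"y":-20,"z":0,"rx":0,"ry":0,"rz":0},{"grip":1,"x":-29,"y":-20,"z":0,"rx":0,"ry":0,"rz":0},{"grip":1,"x":-29,"y":-20,"z":0,"rx":0,"ry":0,"rz":0}]'; python3 -m jog '[{"grip":1,"x":-29,"y":-20,"z":0,"rx":0,"ry":0,"rz":0},{"grip":1,"x":-29,"y":-20,"z":0,"rx":0,"ry":0,"rz":0},{"grip":1,"x":-29,"y":-20,"z":0,"rx":0,"ry":0,"rz":0},{"grip":1,"x":-29,"y":-20,"z":0,"rx":0,"ry":0,"rz":0},{"grip":1,"x":-29,"y":-20,"z":10,"rx":0,"ry":0,"rz":0},{"grip":1,"x":-29,"y":-20,"z":20,"rx":0,"ry":0,"rz":0},{"grip":1,"x":0,"y":0,"z":20,"rx":0,"ry":0,"rz":0},{"grip":1,"x":0,"y":0,"z":0,"rx":0,"ry":0,"rz":0}]';  python3 go.py orange -26 100
```

```text
time: 1.07
eef_pos: [0.361, -0.4338, 0.4044]
tcp_rot: [-0.672, 0.74, 0.0, 0.0]
contact_force: [0.1, -0.3, 1.0]
opening: -0.001
time: 1.73
eef_pos: [0.4963, -0.2711, 0.3498]
tcp_rot: [-0.674, 0.739, 0.004, -0.001]
contact_force: [-1.5, 0.1, -1.2]
opening: -0.004
ux [ 0.9954 -0.0963]
t 1.73 tip [ 495.1 -270.2  176.8] target [ 562.  -192.1  100. ] F [-1.5  0.1 -1.2] open -0.0
rot deg [0.43 0.28 0.21] shift now-axes [-84.4 -58.6  76.7] final-axes [-85.  -57.7  76.8] q [-0.68  0.1   1.9  -0.    1.15  0.98]
```

```bash
python3 -m jog '[{"grip":1,"x":-28,"y":-19,"z":0,"rx":0,"ry":0,"rz":0},{"grip":1,"x":-28,"y":-19,"z":20,"rx":0,"ry":0,"rz":0},{"grip":1,"x":-28,"y":-19,"z":20,"rx":0,"ry":0,"rz":0},{"grip":1,"x":0,"y":0,"z":15,"rx":0,"ry":0,"rz":0},{"grip":1,"x":0,"y":0,"z":0,"rx":0,"ry":0,"rz":0},{"grip":1,"x":0,"y":0,"z":0,"rx":0,"ry":0,"rz":0}]';  python3 go.py orange -26 80
python3 - <<'E'
from h import *
import pickle
from go import tgt
for n in["wrist","scene"]:
    c=read_camera(n);pickle.dump(c,open(n+"1.pkl","wb"))
    save(c,n+"1")
    print(n,[(k,d,proj(c,np.array([*tgt(k,d),.056])).round(0)) for k in("orange","red","blue","yellow") for d in(-26,26)])
E
```

```text
time: 2.23
eef_pos: [0.5609, -0.1962, 0.2995]
tcp_rot: [-0.672, 0.741, 0.001, -0.001]
contact_force: [0.2, -1.1, 0.7]
opening: 0.004
ux [ 0.9954 -0.0963]
t 2.23 tip [ 560.6 -196.1  126.5] target [ 562.  -192.1   80. ] F [ 0.2 -1.1  0.7] open 0.0
rot deg [ 0.11  0.02 -0.02] shift now-axes [-4.2 -0.7 46.5] final-axes [-4.2 -0.6 46.5] q [-0.51  0.22  1.86 -0.    1.06  1.16]
wrist [('orange', -26, array([248., 200.])), ('orange', 26, array([247., 131.])), ('red', -26, array([169., 200.])), ('red', 26, array([162., 131.])), ('blue', -26, array([ 90., 200.])), ('blue', 26, array([ 77., 131.])), ('yellow', -26, array([ 10., 200.])), ('yellow', 26, array([-10., 131.]))]
scene [('orange', -26, array([205., 148.])), ('orange', 26, array([194., 158.])), ('red', -26, array([221., 156.])), ('red', 26, array([209., 167.])), ('blue', -26, array([237., 166.])), ('blue', 26, array([225., 177.])), ('yellow', -26, array([253., 175.])), ('yellow', 26, array([242., 187.]))]
```

View pics/wrist1.png

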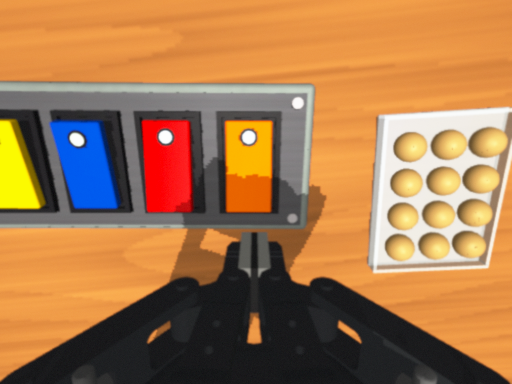

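View pics/scene1.png

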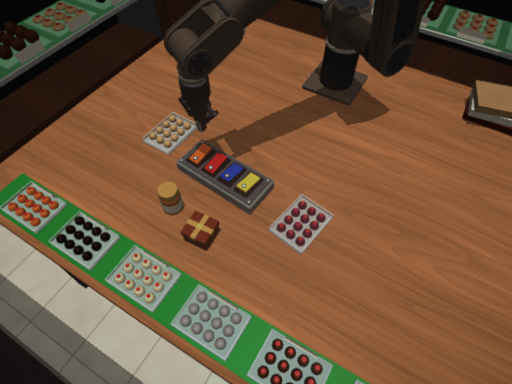

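Wrist view: the orange dot is at (248,137), predicted (247,136), so the calibration holds. The finger is in line with orange. Descending.

```bash
python3 -m jog '[{"grip":1,"x":-4,"y":-1,"z":25,"rx":0,"ry":0,"rz":0},{"grip":1,"x":0,"y":0,"z":25,"rx":0,"ry":0,"rz":0},{"grip":1,"x":0,"y":0,"z":6,"rx":0,"ry":0,"rz":0},{"grip":1,"x":0,"y":0,"z":0,"rx":0,"ry":0,"rz":0},{"grip":1,"x":0,"y":0,"z":0,"rx":0,"ry":0,"rz":0}]';  python3 go.py orange -26 52
```

```text
time: 2.75
eef_pos: [0.5628, -0.1927, 0.245]
tcp_rot: [-0.672, 0.741, -0.001, 0.0]
contact_force: [0.3, -0.1, 0.4]
opening: 0.001
ux [ 0.9954 -0.0963]
t 2.75 tip [ 563.  -192.8   72. ] target [ 562.  -192.1   52. ] F [ 0.3 -0.1  0.4] open 0.0
rot deg [-0.08 -0.04 -0.06] shift now-axes [-0.5  0.9 20. ] final-axes [-0.5  0.9 20. ] q [-0.5   0.29  1.89 -0.    0.96  1.17]
```

```bash
python3 -m jog '[{"grip":1,"x":-0.5,"y":1,"z":7,"rx":0,"ry":0,"rz":0},{"grip":1,"x":0,"y":0,"z":5,"rx":0,"ry":0,"rz":0},{"grip":1,"x":0,"y":0,"z":3,"rx":0,"ry":0,"rz":0},{"grip":1,"x":0,"y":0,"z":2,"rx":0,"ry":0,"rz":0},{"grip":1,"x":0,"y":0,"z":1,"rx":0,"ry":0,"rz":0},{"grip":1,"x":0,"y":0,"z":0,"rx":0,"ry":0,"rz":0}]';  python3 go.py orange -26 52
```

```text
time: 3.25
eef_pos: [0.5618, -0.1916, 0.2264]
tcp_rot: [-0.672, 0.74, -0.0, -0.0]
contact_force: [-3.8, -1.9, 4.6]
opening: -0.001
ux [ 0.9954 -0.0963]
t 3.25 tip [ 561.8 -191.8   53.4] target [ 562.  -192.1   52. ] F [-3.8 -1.9  4.6] open -0.0
rot deg [ 0.01 -0.06  0.02] shift now-axes [ 0.5 -0.2  1.4] final-axes [ 0.5 -0.2  1.4] q [-0.5   0.32  1.89 -0.    0.93  1.17]
```

```bash
python3 -m jog '[{"grip":1,"x":0,"y":0,"z":1,"rx":0,"ry":0,"rz":0},{"grip":1,"x":0,"y":0,"z":1,"rx":0,"ry":0,"rz":0},{"grip":1,"x":0,"y":0,"z":0,"rx":0,"ry":0,"rz":0}]';  python3 go.py orange -26 52
```

```text
time: 3.5
eef_pos: [0.562, -0.1917, 0.2262]
tcp_rot: [-0.672, 0.74, 0.0, -0.001]
contact_force: [-6.7, -0.3, 12.6]
opening: 0.001
ux [ 0.9954 -0.0963]
t 3.5 tip [ 561.8 -191.9   53.2] target [ 562.  -192.1   52. ] F [-6.7 -0.3 12.6] open 0.0
rot deg [ 0.06 -0.06  0.04] shift now-axes [0.4 0.  1.2] final-axes [0.4 0.  1.2] q [-0.5   0.32  1.89 -0.    0.93  1.17]
```

It has stopped moving and the force is rising, so it's on the stop. I'll press a little more, then retreat and look.

```bash
python3 -m jog '[{"grip":1,"x":0,"y":0,"z":1.5,"rx":0,"ry":0,"rz":0},{"grip":1,"x":0,"y":0,"z":1,"rx":0,"ry":0,"rz":0},{"grip":1,"x":0,"y":0,"z":0,"rx":0,"ry":0,"rz":0}]';  python3 go.py orange -26 52; python3 -m jog '[{"grip":1,"x":0,"y":0,"z":-7,"rx":0,"ry":0,"rz":0},{"grip":1,"x":0,"y":0,"z":-20,"rx":0,"ry":0,"rz":0},{"grip":1,"x":0,"y":0,"z":-25,"rx":0,"ry":0,"rz":0},{"grip":1,"x":0,"y":0,"z":0,"rx":0,"ry":0,"rz":0}]';  python3 go.py blue 26 90;python3 - <<'E'
from h import *
for n in["wrist","side"]: save(read_camera(n),n+"2")
im=cv2.imread("pics/side2.png")[120:225,235:340];cv2.imwrite("pics/side2z.png",cv2.resize(im,None,fx=5,fy=5,interpolation=2))
E
```

```text
time: 3.75
eef_pos: [0.5623, -0.1919, 0.2259]
tcp_rot: [-0.673, 0.74, 0.0, -0.001]
contact_force: [-12.6, 1.2, 23.6]
opening: -0.001
ux [ 0.9954 -0.0963]
t 3.75 tip [ 562.  -192.    52.9] target [ 562.  -192.1   52. ] F [-12.6   1.2  23.6] open -0.0
rot deg [ 0.12 -0.06  0.06] shift now-axes [0.3 0.4 0.9] final-axes [0.3 0.4 0.9] q [-0.5   0.32  1.89 -0.    0.93  1.17]
time: 4.08
eef_pos: [0.5633, -0.1916, 0.278]
tcp_rot: [-0.672, 0.74, -0.004, 0.002]
contact_force: [0.6, -0.9, 1.2]
opening: -0.001
ux [ 0.9954 -0.0963]
t 4.08 tip [ 564.8 -192.2  105. ] target [625.3 -77.7  90. ] F [ 0.6 -0.9  1.2] open -0.0
rot deg [-0.5  -0.15 -0.  ] shift now-axes [-119.4  -50.6   15.2] final-axes [-119.3  -50.7   15. ] q [-0.5   0.25  1.87  0.    1.01  1.17]
```

View pics/wrist2.png

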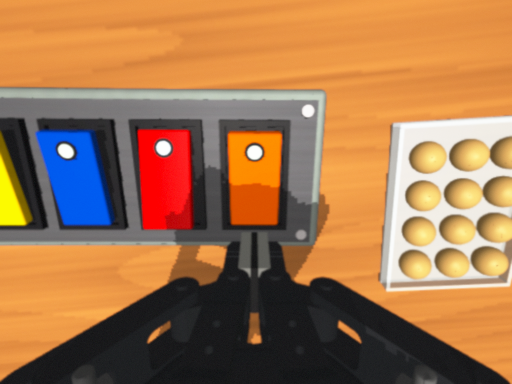

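View pics/side2z.png

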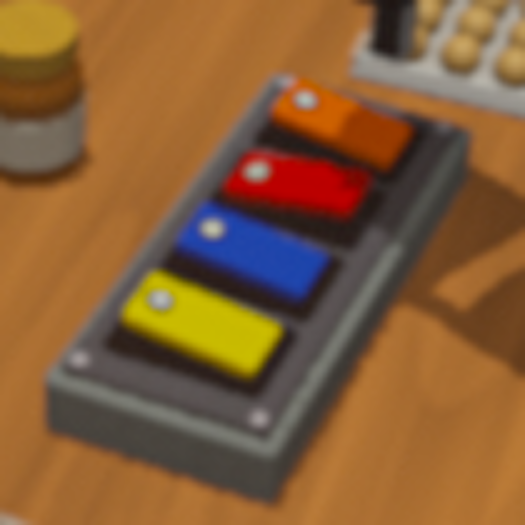

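Orange is now off end down: in the side view it tilts parallel to blue and yellow. Next is the blue on end.

```bash
python3 -m jog '[{"grip":1,"x":-30,"y":-13,"z":0,"rx":0,"ry":0,"rz":0},{"grip":1,"x":-30,"y":-13,"z":0,"rx":0,"ry":0,"rz":0},{"grip":1,"x":-30,"y":-13,"z":0,"rx":0,"ry":0,"rz":0},{"grip":1,"x":-29,"y":-12,"z":0,"rx":0,"ry":0,"rz":0},{"grip":1,"x":0,"y":0,"z":10,"rx":0,"ry":0,"rz":0},{"grip":1,"x":0,"y":0,"z":10,"rx":0,"ry":0,"rz":0},{"grip":1,"x":0,"y":0,"z":0,"rx":0,"ry":0,"rz":0},{"grip":1,"x":0,"y":0,"z":0,"rx":0,"ry":0,"rz":0}]';  python3 go.py blue 26 70
python3 - <<'E'
from h import *
c=read_camera("side");p=[]
import go
print(proj(c,np.array([*go.tgt("blue",26),.06])))
save(c,"side3")
im=cv2.imread("pics/side3.png")[90:240,215:365];cv2.imwrite("pics/side3z.png",cv2.resize(im,None,fx=4,fy=4,interpolation=2))
E
```

```text
time: 4.85
eef_pos: [0.6227, -0.0782, 0.2506]
tcp_rot: [-0.672, 0.741, 0.002, -0.001]
contact_force: [-0.5, 0.3, -0.4]
opening: 0.002
ux [ 0.9954 -0.0963]
t 4.85 tip [621.9 -77.9  77.6] target [625.3 -77.7  70. ] F [-0.5  0.3 -0.4] open 0.0
rot deg [ 0.28  0.05 -0.06] shift now-axes [-0.7 -2.5  7.5] final-axes [-0.7 -2.5  7.6] q [-0.29  0.35  1.8  -0.    1.    1.38]
[275.55534347 164.67251926]
```

View pics/side3z.png

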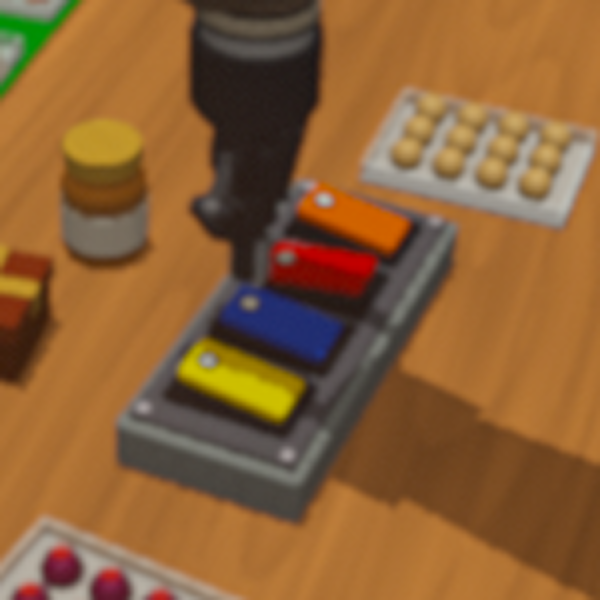

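The tip is at about (276,160), over the blue on end (predicted (276,165) on the face) and clear of the jar. Pressing.

```bash
python3 -m jog '[{"grip":1,"x":-0.5,"y":-2.5,"z":7,"rx":0,"ry":0,"rz":0},{"grip":1,"x":0,"y":0,"z":6,"rx":0,"ry":0,"rz":0},{"grip":1,"x":0,"y":0,"z":5,"rx":0,"ry":0,"rz":0},{"grip":1,"x":0,"y":0,"z":3,"rx":0,"ry":0,"rz":0},{"grip":1,"x":0,"y":0,"z":3,"rx":0,"ry":0,"rz":0},{"grip":1,"x":0,"y":0,"z":1,"rx":0,"ry":0,"rz":0},{"grip":1,"x":0,"y":0,"z":0,"rx":0,"ry":0,"rz":0}]';  python3 go.py blue 26 52
```

```text
time: 5.48
eef_pos: [0.6267, -0.0776, 0.2286]
tcp_rot: [-0.672, 0.74, -0.001, 0.0]
contact_force: [0.7, -1.1, 2.2]
opening: -0.001
ux [ 0.9954 -0.0963]
t 5.48 tip [626.9 -77.7  55.6] target [625.3 -77.7  52. ] F [ 0.7 -1.1  2.2] open -0.0
rot deg [-0.07 -0.02 -0.01] shift now-axes [0.2 1.5 3.6] final-axes [0.2 1.5 3.6] q [-0.28  0.39  1.8  -0.    0.96  1.38]
```

```bash
python3 -m jog '[{"grip":1,"x":0,"y":0,"z":1.5,"rx":0,"ry":0,"rz":0},{"grip":1,"x":0,"y":0,"z":1.5,"rx":0,"ry":0,"rz":0},{"grip":1,"x":0,"y":0,"z":1,"rx":0,"ry":0,"rz":0},{"grip":1,"x":0,"y":0,"z":0,"rx":0,"ry":0,"rz":0}]';  python3 go.py blue 26 52;python3 -m jog '[{"grip":1,"x":0,"y":0,"z":1.5,"rx":0,"ry":0,"rz":0},{"grip":1,"x":0,"y":0,"z":1,"rx":0,"ry":0,"rz":0},{"grip":1,"x":0,"y":0,"z":0,"rx":0,"ry":0,"rz":0}]';  python3 go.py blue 26 52
```

```text
time: 5.82
eef_pos: [0.627, -0.0776, 0.226]
tcp_rot: [-0.672, 0.74, -0.001, 0.0]
contact_force: [-1.0, -1.4, 8.2]
opening: 0.001
ux [ 0.9954 -0.0963]
t 5.82 tip [627.2 -77.8  53. ] target [625.3 -77.7  52. ] F [-1.  -1.4  8.2] open 0.0
rot deg [-0.07 -0.04  0.02] shift now-axes [0.2 1.7 1. ] final-axes [0.2 1.7 1. ] q [-0.28  0.39  1.8  -0.    0.95  1.38]
time: 6.07
eef_pos: [0.6273, -0.0776, 0.2258]
tcp_rot: [-0.672, 0.74, -0.0, -0.0]
contact_force: [-5.7, -0.4, 16.3]
opening: -0.001
ux [ 0.9954 -0.0963]
t 6.07 tip [627.4 -77.8  52.8] target [625.3 -77.7  52. ] F [-5.7 -0.4 16.3] open -0.0
rot deg [-0.01 -0.05  0.04] shift now-axes [0.2 2.1 0.8] final-axes [0.2 2.1 0.8] q [-0.28  0.39  1.8  -0.    0.95  1.38]
```

Blue is on its stop: 52.8 mm, with the force rising to 16 N. Same small extra press, then retreat and shift to above the yellow on end.

```bash
python3 -m jog '[{"grip":1,"x":0,"y":0,"z":1.5,"rx":0,"ry":0,"rz":0},{"grip":1,"x":0,"y":0,"z":0,"rx":0,"ry":0,"rz":0}]';  python3 -m jog '[{"grip":1,"x":0,"y":0,"z":-7,"rx":0,"ry":0,"rz":0},{"grip":1,"x":0,"y":0,"z":-15,"rx":0,"ry":0,"rz":0},{"grip":1,"x":0,"y":0,"z":-15,"rx":0,"ry":0,"rz":0},{"grip":1,"x":0,"y":0,"z":0,"rx":0,"ry":0,"rz":0}]';  python3 go.py yellow 26 75
python3 - <<'E'
from h import *
c=read_camera("side");save(c,"side4")
im=cv2.imread("pics/side4.png")[90:240,215:365];cv2.imwrite("pics/side4z.png",cv2.resize(im,None,fx=4,fy=4,interpolation=2))
E
```

```text
time: 6.23
eef_pos: [0.6275, -0.0777, 0.2256]
tcp_rot: [-0.672, 0.74, -0.0, -0.0]
contact_force: [-8.4, 0.1, 23.5]
opening: 0.004
time: 6.57
eef_pos: [0.6271, -0.0772, 0.2597]
tcp_rot: [-0.672, 0.74, -0.001, 0.001]
contact_force: [-0.1, 0.5, 0.2]
opening: 0.001
ux [ 0.9954 -0.0963]
t 6.57 tip [627.7 -77.3  86.7] target [631.  -17.9  75. ] F [-0.1  0.5  0.2] open 0.0
rot deg [-0.21 -0.01  0.  ] shift now-axes [-59.4   1.8  11.6] final-axes [-59.4   1.8  11.7] q [-0.28  0.34  1.79  0.    1.01  1.38]
```

View pics/side4z.png

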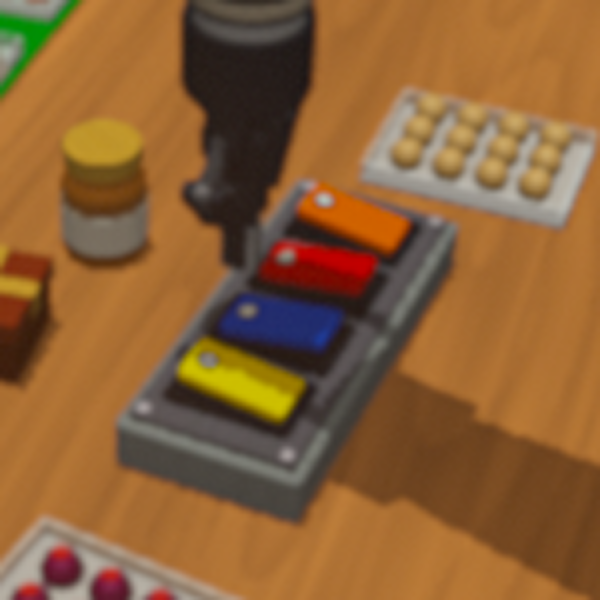

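Blue now lies parallel to red, so it is on. Next yellow.

```bash
python3 -m jog '[{"grip":1,"x":-30,"y":1,"z":0,"rx":0,"ry":0,"rz":0},{"grip":1,"x":-29.5,"y":1,"z":0,"rx":0,"ry":0,"rz":0},{"grip":1,"x":0,"y":0,"z":8,"rx":0,"ry":0,"rz":0},{"grip":1,"x":0,"y":0,"z":4,"rx":0,"ry":0,"rz":0},{"grip":1,"x":0,"y":0,"z":0,"rx":0,"ry":0,"rz":0},{"grip":1,"x":0,"y":0,"z":0,"rx":0,"ry":0,"rz":0}]';  python3 go.py yellow 26 52
```

```text
time: 7.12
eef_pos: [0.6297, -0.0185, 0.2436]
tcp_rot: [-0.672, 0.741, 0.001, -0.001]
contact_force: [0.8, -0.5, 0.3]
opening: 0.002
ux [ 0.9954 -0.0963]
t 7.12 tip [629.2 -18.5  70.6] target [631.  -17.9  52. ] F [ 0.8 -0.5  0.3] open 0.0
rot deg [ 0.16  0.01 -0.04] shift now-axes [-0.7 -1.4 18.6] final-axes [-0.7 -1.3 18.6] q [-0.19  0.36  1.8  -0.    0.99  1.48]
```

```bash
python3 -m jog '[{"grip":1,"x":-0.5,"y":-1,"z":6,"rx":0,"ry":0,"rz":0},{"grip":1,"x":0,"y":0,"z":5,"rx":0,"ry":0,"rz":0},{"grip":1,"x":0,"y":0,"z":4,"rx":0,"ry":0,"rz":0},{"grip":1,"x":0,"y":0,"z":3,"rx":0,"ry":0,"rz":0},{"grip":1,"x":0,"y":0,"z":2,"rx":0,"ry":0,"rz":0},{"grip":1,"x":0,"y":0,"z":1,"rx":0,"ry":0,"rz":0},{"grip":1,"x":0,"y":0,"z":0,"rx":0,"ry":0,"rz":0}]';  python3 go.py yellow 26 52; python3 -m jog '[{"grip":1,"x":0,"y":0,"z":1.5,"rx":0,"ry":0,"rz":0},{"grip":1,"x":0,"y":0,"z":1,"rx":0,"ry":0,"rz":0},{"grip":1,"x":0,"y":0,"z":0,"rx":0,"ry":0,"rz":0}]';  python3 go.py yellow 26 52
```

```text
time: 7.7
eef_pos: [0.6322, -0.0182, 0.2262]
tcp_rot: [-0.672, 0.74, -0.002, 0.001]
contact_force: [0.0, -2.0, 6.4]
opening: 0.002
ux [ 0.9954 -0.0963]
t 7.7 tip [632.7 -18.4  53.2] target [631.  -17.9  52. ] F [ 0.  -2.   6.4] open 0.0
rot deg [-0.17 -0.07  0.01] shift now-axes [-0.1  1.2  1.2] final-axes [-0.1  1.2  1.2] q [-0.19  0.39  1.8  -0.    0.95  1.48]
time: 7.95
eef_pos: [0.6325, -0.0182, 0.2259]
tcp_rot: [-0.672, 0.74, -0.001, 0.0]
contact_force: [-3.1, -1.7, 15.3]
opening: 0.001
ux [ 0.9954 -0.0963]
t 7.95 tip [632.8 -18.5  52.9] target [631.  -17.9  52. ] F [-3.1 -1.7 15.3] open 0.0
rot deg [-0.12 -0.08  0.03] shift now-axes [-0.1  1.4  0.9] final-axes [-0.1  1.4  0.9] q [-0.19  0.39  1.8  -0.    0.95  1.48]
```

```bash
python3 -m jog '[{"grip":1,"x":0,"y":0,"z":2,"rx":0,"ry":0,"rz":0},{"grip":1,"x":0,"y":0,"z":0,"rx":0,"ry":0,"rz":0}]';  python3 -m jog '[{"grip":1,"x":0,"y":0,"z":-7,"rx":0,"ry":0,"rz":0},{"grip":1,"x":0,"y":0,"z":-20,"rx":0,"ry":0,"rz":0},{"grip":1,"x":0,"y":0,"z":-30,"rx":0,"ry":0,"rz":0},{"grip":1,"x":0,"y":10,"z":-30,"rx":0,"ry":0,"rz":0},{"grip":1,"x":0,"y":30,"z":-30,"rx":0,"ry":0,"rz":0},{"grip":1,"x":0,"y":30,"z":0,"rx":0,"ry":0,"rz":0},{"grip":1,"x":0,"y":30,"z":0,"rx":0,"ry":0,"rz":0},{"grip":1,"x":0,"y":0,"z":0,"rx":0,"ry":0,"rz":0}]';python3 -m jog '[{"grip":1,"x":0,"y":0,"z":0,"rx":0,"ry":0,"rz":0},{"grip":1,"x":0,"y":0,"z":0,"rx":0,"ry":0,"rz":0},{"grip":1,"x":0,"y":0,"z":0,"rx":0,"ry":0,"rz":0}]'
python3 - <<'E'
from h import *
for n in("side","wrist","scene"): save(read_camera(n),n+"5")
im=cv2.imread("pics/side5.png")[90:240,215:365];cv2.imwrite("pics/side5z.png",cv2.resize(im,None,fx=4,fy=4,interpolation=2))
# moved-object check
for n in("scene","side"):
    d=cv2.absdiff(cv2.imread(f"pics/{n}0.png"),cv2.imread(f"pics/{n}5.png")).max(2);cv2.imwrite(f"pics/d{n}.png",cv2.convertScaleAbs(d,alpha=3))
im=np.hstack([cv2.imread("pics/dscene.png"),cv2.imread("pics/dside.png")]);cv2.imwrite("pics/d.png",cv2.resize(im,(800,300)))
E
```

```text
time: 8.12
eef_pos: [0.6327, -0.0182, 0.2257]
tcp_rot: [-0.672, 0.74, -0.001, -0.0]
contact_force: [-8.2, -0.4, 23.0]
opening: 0.002
time: 8.78
eef_pos: [0.5274, -0.0068, 0.3338]
tcp_rot: [-0.672, 0.74, 0.003, -0.002]
contact_force: [-0.7, -0.8, -0.9]
opening: 0.002
time: 9.03
eef_pos: [0.5331, -0.0082, 0.3363]
tcp_rot: [-0.672, 0.74, -0.0, 0.0]
contact_force: [0.2, -0.3, -1.4]
opening: -0.002
```

View pics/side5z.png

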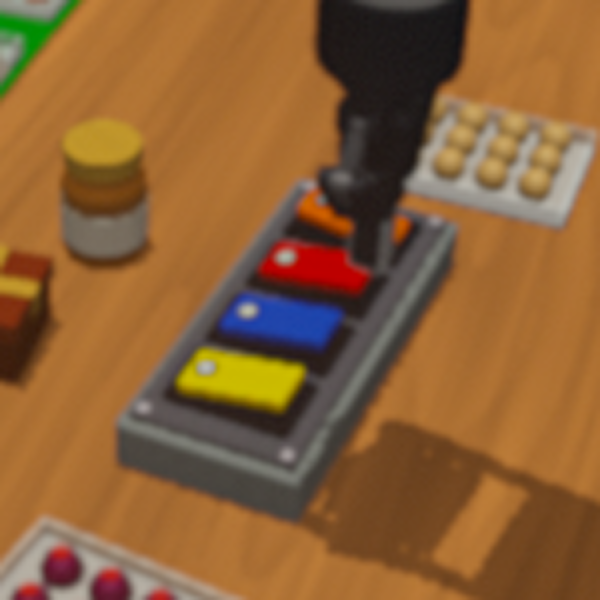

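View pics/wrist5.png

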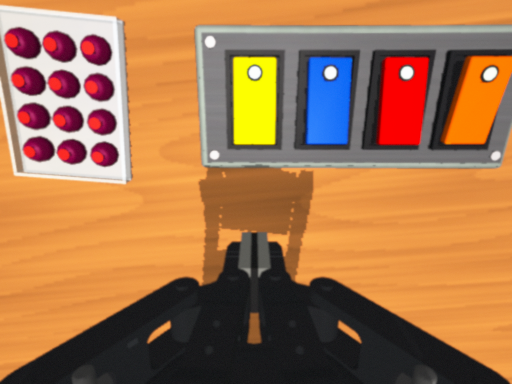

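View pics/d.png

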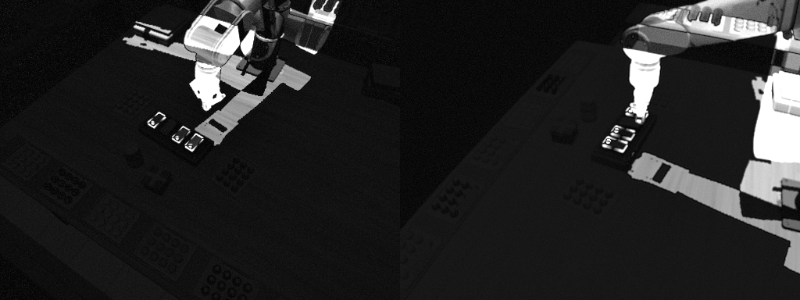

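Only orange, blue, yellow and the arm with its shadow differ from the first pictures. Red, the trays, the gift box and the jar are unchanged. Handing in.

```bash
python3 -c "
from plant import sign_off,get_state
s=get_state();print(s['time'],s['dq'].round(3));print(sign_off())"
```

```text
9.1833 [ 0.001 -0.003  0.005 -0.     0.    -0.003]
the job is handed in; nothing more can be done
None
```

The switch box is back to day running. With the gripper shut, I pressed the orange defrost rocker off, then the blue cooling rocker on, then the yellow lights rocker on. Each was pressed until the tip stopped at about 53 mm above the counter and the upward force rose to 23–24 N. The job was handed in at 9.2 s with the arm clear and at rest.

**Checks:** The last pictures show blue and yellow tilted like the untouched red rocker, and orange tilted the opposite way. Comparing them with the first pictures in the two fixed views, only those three rockers, the arm and its shadow changed; red, the trays, the gift box and the jar did not.

**Limits:** I judged the final tilts from these pictures and the press readings, and did not measure the angles. The first jog calls were refused because every row needs all seven values; nothing moved as a result. No check failed or disagreed.

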